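# Slide the votive dish through the gap between container and tea box

## Robot

A 6-joint arm with a two-finger parallel gripper is mounted at the origin on the work surface. World frame = base frame: x ahead of the robot, y to its left, z up, the work surface at z = 0. Lengths are in m, angles in rad, forces in N, time in s.
With the tool pointing down it reaches from about 0.35 to 0.975 m from the base axis. Payload 4.9 kg.
Tool frame: the origin (TCP) lies midway between the tips of the shut fingers; the grasp point (between the pads) lies 19 mm behind it (manip.hold_point_z is the distance from the TCP to the grasp point, in m); z points along the fingers, y is the line along which they close (so a half turn about z gives the same grasp; the last joint's range is limited). The gripper opens to 85 mm and grips with 20 to 120 N. Pads are 22 mm wide; open, the fingers measure 114 mm over their backs; the gripper's body (76 mm by 85 mm) begins 54 mm behind the grasp point. The pads swing forward as they close: fully open they stand 13 mm farther back than shut.
Start: joints at [-1.254, 0.053, 1.613, -0, 1.476, -0.119], TCP at [0.264, -0.567, 0.207] pointing down, gripper open.
Joint ranges: [-3.01, 3.01], [-1.01, 2.22], [0.06, 2.58], [-1.02, 4.17], [0.09, 2.62], [-3.14, 3.14]. Speed limits (rad/s): [2.57, 2.57, 3.14, 3.14, 3.14, 3.14].

## Interface

Orientations are given as a unit quaternion [w, x, y, z].
In Python, from plant import manip gives the robot as it stands. The module is installed in compiled form; this text tells all that it offers.
- The arm moves only by the shell command python3 -m jog 'ROWS' [OPENING]. ROWS is JSON, one flat list of numbers, 6 for each row, row after row: the shift along the tool's x, y, z in units of 0.1 m (1.0 is 0.1 m), then the turn, a rotation vector about the tool's x, y, z in units of 180 degrees (1.0 is 180 degrees). A call has 1 to 8 rows; each row is the pose to reach, as a shift and turn from the pose commanded when the call began, along the tool's axes at that moment, turning the shorter way round; what a row does not reach only later rows make up. A row lasts 1/8 s, in which the tool goes at most 62.5 mm and 10.7 degrees, less where a joint would pass 70% of its speed; a pose out of reach is approached as far as the arm can. A call with a number of a shift or a turn outside -1 to 1 is refused whole. A call with a gripper value outside its range is refused whole. OPENING is the finger opening in mm, from 0 to 85.4, set as the call begins (- or left out, the last holds). The fingers move at their own pace and stop on an object; the grip force is fixed at half the most. Time passes only in rows, so rows that repeat a pose let the fingers close. It gives the time, the measured TCP pose, the force, the opening and the grip force at its end, in the units of the state.
- manip.state(): the state, without advancing time (a new reading comes with each control period).
- manip.grab_frame(name): name is "scene" or "side" or "wrist"; returns a dict with "img" (400x640x3 uint8, blue, green, red), "z_map" (400x640 float32, m along the optical axis (not along the pixel's ray), 0 where there is no reading), "fx", "fy", "cx", "cy" (pixels), "distortion" ([k1, k2, p1, p2, k3] as OpenCV has them; the pictures are not rectified), "xyz" and "attitude" of the camera in the world; the wrist camera has in their place "T_tool_cam" (4x4, takes a point from camera to tool coordinates, whose origin is the TCP and whose axes are the flange's). Camera axes: x right, y up, looking along -z (the intrinsics and any distortion apply to the point x, -y, -z); pixel columns grow to the right and rows downward; lengths in m; the calibration is good to about 2 mm. A picture is of the moment at which its call begins: read the wrist's pose just before it.
- manip.job_done(): hands the job in; it is judged then, once.
The state is a dict: "time": time; "joint_pos": joint angles; "joint_vel": joint speeds; "joint_efforts": joint torques, N m; "tool_pos": TCP position; "tool_rot": TCP orientation; "contact_force": force on the tool from outside, world axes, zero at the start; "ft_torque": the same for the moment, N m; "gripper_width": opening from 0.0 (shut) to 1.0 (fully open); "grasp_force": force on a finger pad.
Only numpy, scipy, OpenCV 4.12 (cv2) and the standard library are available. Lean on these libraries where they do the work, as an engineer would, in place of code of your own. Each camera call takes 0.05 s, during which the arm holds its last target. There are 200 camera calls.

## Task

The green glass votive dish is in the way on the right: push it along the counter with the fingers, through the gap between the navy container and the wooden tea box, until the whole dish has come out on the other (left) side, straight in line with the gap and within a hand's width of it. Slide it all the way on the tile, never lifting or tipping it, with its candle still standing in it and not touched. Leave the spoon and the honey dipper where they are.

Things in the scene. Friction and masses are not known exactly. Their poses are not given: they have to be found in the camera images.
- gap_mid (a point): Point on the counter (z = 0) midway between the container and the tea box. Its y axis runs along the gap in the direction of travel (from the dish's side, robot's right, to the left; within 0.35 rad of world y), x across it. The gap is 96 to 100 mm wide, walls parallel to y and centred on this point within 1 mm. The container reaches 75 mm either way along y, the tea box 60 mm.
- container: Navy plastic lidded container with four latches, 110 mm (its x, across the gap) x 150 mm (its y, along the gap) x 50 mm high, origin at the centre of its underside. Heavy, does not budge. Stands on either side of the gap (nearer to or farther from the robot).
- teabox: Plain wooden tea box, 110 mm (its x, across the gap) x 120 mm (its y, along the gap) x 50 mm high, origin at the centre of its underside. Heavy, does not budge. Stands on the other side of the gap.
- dish: Round green glass votive dish, straight-sided, 90 mm outside diameter, 38 mm high, 5 mm wall, 12 mm thick bottom, 0.22 to 0.37 kg, loose on the tile; origin at the centre of its underside. It starts 165 to 210 mm before the middle of the gap and up to 50 mm to one side of the gap's line.
- candle: Short cream candle, 36 mm diameter, 28 mm high, standing loose inside the dish; its top stands 2 mm above the dish's rim. Origin at the centre of its underside. Must not be touched.
- spoon: Steel spoon, 160 mm long, lying on the tile on the left side beyond the gap, off its line. Origin near its middle, x axis along it. Bystander.
- dipper: Wooden honey dipper, 155 mm long, head 28 mm thick, lying on the tile on the left side beyond the gap, off its line. Origin near its middle, x axis along it. Bystander.
Things that resemble listed ones, but are neither listed nor needed, are in the scene too. Of the things that look like the dish, the middle-sized one is meant.

How it is judged:
By the outcome, as a careful person would: the job done as asked, in the order asked, and still so for the second after the job is handed in, with the robot touching nothing.
It also fails if it takes over 56 s, if anything falls off the work surface, if the arm or the gripper's body presses on something with over 40 N, if the wrist force passes 120 N, or if a joint passes its speed limit or range.

## Working session

There is one attempt and no reset: what is moved stays moved. The work goes in short steps, Python scripts to look and compute and a shell command to move; the robot and the scene stay as the last step left them, time stands still between calls to the robot, and variables do not carry over. Pictures are saved under pics/ and viewed, at most 10 in all, crops included, and the job is handed in when it is done.

```bash
mkdir -p pics; cat > h.py <<'E'
import numpy as np, cv2
from plant import manip
from scipy.spatial.transform import Rotation as R
def rot(q): return R.from_quat([q[1],q[2],q[3],q[0]]).as_matrix()
def cloud(name):
    s=manip.state(); f=manip.grab_frame(name)
    if "T_tool_cam" in f:
        T=np.eye(4);T[:3,:3]=rot(s["tool_rot"]);T[:3,3]=s["tool_pos"];T=T@np.array(f["T_tool_cam"])
    else:
        T=np.eye(4);a=np.array(f["attitude"]);T[:3,:3]=rot(a) if a.size==4 else a;T[:3,3]=f["xyz"]
    K=np.array([[f["fx"],0,f["cx"]],[0,f["fy"],f["cy"]],[0,0,1.]])
    u,v=np.meshgrid(np.arange(640.),np.arange(400.))
    p=cv2.undistortPoints(np.stack([u,v],-1).reshape(-1,1,2),K,np.array(f["distortion"],float)).reshape(400,640,2)
    z=f["z_map"]; P=np.stack([p[...,0]*z,-p[...,1]*z,-z],-1)@T[:3,:3].T+T[:3,3]
    P[z==0]=np.nan
    return f["img"],P,T,s
E
python3 - <<'E'
from h import *
for n in("scene","side"):
    im,P,T,s=cloud(n); cv2.imwrite(f"pics/{n}0.png",im); np.savez(f"{n}0.npz",im=im,P=P,T=T); print(n,T.round(3).tolist())
print(s)
E
```

```text
scene [[-0.637, -0.621, 0.458, 1.056], [0.771, -0.517, 0.371, 0.407], [0.006, 0.589, 0.808, 1.037], [0.0, 0.0, 0.0, 1.0]]
side [[-0.901, 0.268, -0.34, 0.213], [-0.433, -0.598, 0.675, 0.579], [-0.022, 0.755, 0.655, 0.648], [0.0, 0.0, 0.0, 1.0]]
{'time': 0.05, 'joint_pos': array([-1.25399539e+00,  5.33372360e-02,  1.61429378e+00,  2.07812252e-05,
        1.47598076e+00, -1.18988746e-01]), 'joint_vel': array([-0.00116191, -0.0013573 , -0.00156076, -0.00116099, -0.00070758,
        0.00090213]), 'joint_efforts': array([-2.33497667e-04, -3.95180368e+01, -3.71662402e+01, -1.48669506e-04,
        4.01106154e-03,  9.95258404e-06]), 'tool_pos': array([ 0.2636329 , -0.56594355,  0.20607535]), 'tool_rot': array([-1.00565048e-03,  9.76354412e-01,  2.16173640e-01, -8.93968302e-05]), 'contact_force': array([ 0.19728479, -0.02602323, -0.07110191]), 'ft_torque': array([ 0.00870186, -0.01188192,  0.00734387]), 'grasp_force': 0.0, 'gripper_width': 0.9992951320880987}
```

View pics/scene0.png

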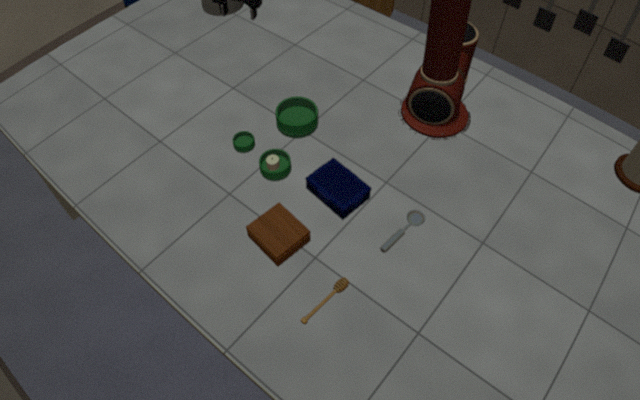

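View pics/side0.png

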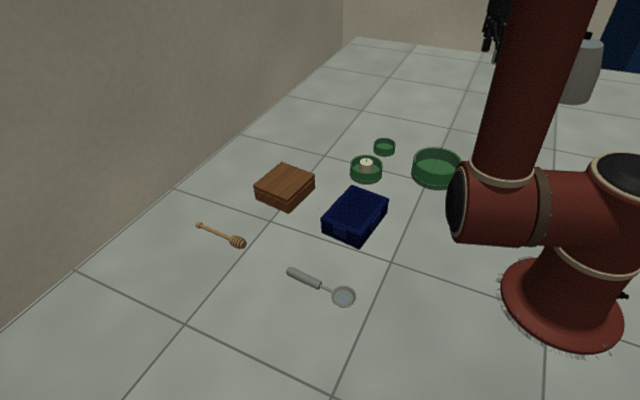

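The scene view shows the dish with the candle at (275,164), the container at (338,187), the tea box at (278,233), the big decoy at (297,117) and the small one at (244,141). The spoon is near (405,230) and the dipper near (325,300). Next I'll measure their positions from the depth clouds.

```bash
python3 - <<'E'
from h import *
roi={"scene":dict(dish=(255,145,295,183),cont=(300,155,375,220),tea=(243,200,315,265),big=(272,95,322,140),small=(230,129,257,154),spoon=(375,205,430,255),dip=(297,272,352,326)),
"side":dict(dish=(346,150,386,186),cont=(318,182,392,250),tea=(250,160,318,214),big=(408,145,465,190),small=(370,135,398,158),spoon=(283,262,358,308),dip=(192,218,248,250))}
for n in roi:
    d=np.load(n+"0.npz");P=d["P"];hsv=cv2.cvtColor(d["im"],cv2.COLOR_BGR2HSV)
    for k,(a,b,c,e) in roi[n].items():
        p=P[b:e,a:c].reshape(-1,3);h=hsv[b:e,a:c].reshape(-1,3).astype(int)
        S=h[:,1]
        if k in("dish","big","small"): m=(abs(h[:,0]-65)<25)&(S>90)&(p[:,2]>.005)
        elif k=="cont": m=(abs(h[:,0]-118)<15)&(S>120)&(p[:,2]>.044)
        elif k=="tea": m=(h[:,0]<25)&(S>90)&(p[:,2]>.044)
        else: m=p[:,2]>.004
        q=p[m]; q=q[np.isfinite(q).all(1)]
        if len(q)<5: print(n,k,len(q),np.nanmedian(p,0));continue
        o=f"{n} {k} n={len(q)} z {np.percentile(q[:,2],[5,95]).round(3)}"
        if k in("cont","tea"):
            r=cv2.minAreaRect((q[:,:2]*1000).astype(np.float32)); o+=f" rect {r}"
        elif k in("dish","big","small"):
            t=q[q[:,2]>np.percentile(q[:,2],97)-.006]
            r=cv2.fitEllipse((t[:,:2]*1000).astype(np.float32)); c=cv2.minEnclosingCircle((q[:,:2]*1000).astype(np.float32)); o+=f" ell {np.round(r[0])} {np.round(r[1])} enc {np.round(c[0])} {c[1]:.0f}"
        else: o+=f" min {q.min(0).round(3)} max {q.max(0).round(3)}"
        print(o)
E
```

```text
scene dish n=555 z [0.009 0.038] ell [ 491. -227.] [83. 85.] enc [ 491. -227.] 46
scene cont n=1737 z [0.046 0.053] rect ((447.83563232421875, -37.39080810546875), (149.44320678710938, 108.6363754272461), 82.70928955078125)
scene tea n=1815 z [0.047 0.054] rect ((653.0311889648438, -64.44049835205078), (120.68276977539062, 109.29861450195312), 83.32633972167969)
scene big n=1349 z [0.014 0.055] ell [ 317. -300.] [119. 121.] enc [ 315. -298.] 67
scene small n=329 z [0.007 0.027] ell [ 483. -362.] [60. 61.] enc [ 483. -361.] 35
scene spoon n=556 z [0.004 0.021] min [0.321 0.085 0.004] max [0.517 0.227 0.025]
scene dip n=427 z [0.004 0.027] min [0.624 0.045 0.004] max [0.785 0.186 0.03 ]
side dish n=543 z [0.008 0.037] ell [ 487. -226.] [83. 84.] enc [ 486. -259.] 79
side cont n=1957 z [0.047 0.051] rect ((440.15887451171875, -36.375267028808594), (147.51922607421875, 105.79862976074219), 82.61038970947266)
side tea n=1292 z [0.047 0.051] rect ((648.59326171875, -62.95947265625), (122.06363677978516, 110.66097259521484), 83.01961517333984)
side big n=1377 z [0.013 0.053] ell [ 301. -177.] [111. 448.] enc [ 275. -138.] 229
side small n=274 z [0.006 0.026] ell [ 478. -342.] [ 50. 134.] enc [ 487. -331.] 65
side spoon n=697 z [0.005 0.019] min [0.356 0.147 0.004] max [0.514 0.198 0.021]
side dip n=338 z [0.009 0.026] min [0.636 0.124 0.005] max [0.783 0.156 0.029]
```

```bash
python3 -m jog '[0.4,-0.3,0,0,0,0, 0.97,-0.65,0,0,0,0]' 45; python3 -m jog '[0.48,-0.32,0,0,0,0, 0.97,-0.65,0,0,0,0]'; python3 -m jog '[0.4,-0.3,0,0,0,-0.05, 0.8,-0.55,0,0,0,-0.099, 0.97,-0.65,0,0,0,-0.099, 0.97,-0.65,0,0,0,-0.099, 0.97,-0.65,0,0,0,-0.099]'
python3 - <<'E'
from h import *
im,P,T,s=cloud("wrist"); cv2.imwrite("pics/w1.png",im); np.savez("w1.npz",im=im,P=P,T=T)
print(s["tool_pos"],rot(s["tool_rot"]).round(3).tolist(),s["joint_pos"])
E
```

```text
time: 0.35
tool_pos: [0.3217, -0.4695, 0.2065]
tool_rot: [-0.001, 0.977, 0.215, -0.0]
contact_force: [1.3, -0.3, 1.1]
gripper_width: 0.602
grasp_force: 0.0
time: 0.6
tool_pos: [0.3829, -0.3686, 0.2068]
tool_rot: [-0.0, 0.976, 0.216, -0.0]
contact_force: [0.4, -1.5, -0.5]
gripper_width: 0.528
grasp_force: 0.0
time: 1.23
tool_pos: [0.4424, -0.2711, 0.207]
tool_rot: [-0.0, 0.931, 0.365, -0.0]
contact_force: [-1.3, -0.7, 0.3]
gripper_width: 0.529
grasp_force: 0.0
[ 0.44242599 -0.27109299  0.20700013] [[0.734, 0.679, -0.001], [0.679, -0.734, -0.0], [-0.0, -0.0, -1.0]] [-6.92983350e-01 -2.03957305e-01  1.85629968e+00 -4.17632844e-04
  1.48974757e+00  1.31561589e-01]
```

View pics/w1.png

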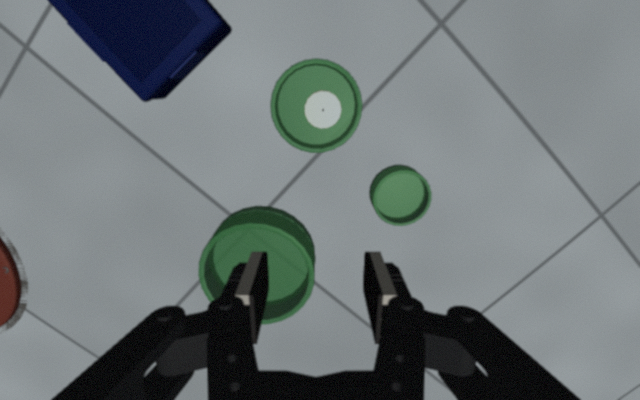

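The wrist view shows the dish at (316,105) with its candle at (322,109), the container corner at (150,98), the small decoy at (400,195) and the big one at (257,265). I'll measure these more finely from here.

```bash
python3 - <<'E'
from h import *
d=np.load("w1.npz");P=d["P"];hsv=cv2.cvtColor(d["im"],cv2.COLOR_BGR2HSV).astype(int)
g=(abs(hsv[...,0]-65)<25)&(hsv[...,1]>70)
O=np.array([547.5,-50.4]);ex=np.array([.9921,-.1253]);ey=np.array([.1253,.9921])
for k,(a,b,c,e) in dict(dish=(262,50,370,160),small=(365,160,436,228),big=(195,200,320,325)).items():
    q=P[b:e,a:c][g[b:e,a:c]]; q=q[np.isfinite(q).all(1)&(q[:,2]>.005)]
    zt=np.percentile(q[:,2],97); t=q[q[:,2]>zt-.004]
    h=(t[:,:2]*1000).astype(np.float32); c,r=cv2.minEnclosingCircle(h); el=cv2.fitEllipse(cv2.convexHull(h))
    for cc in(c,el[0]): v=np.array(cc)-O; print(k,zt.round(4),np.round(cc,1),round(r,1),np.round(el[1],1),"gap",round(v@ex,1),round(v@ey,1))
q=P[60:150,272:362].reshape(-1,3); q=q[(q[:,2]>.0385)&(q[:,2]<.043)]; print("candle",np.median(q,0),len(q))
print("floor",np.nanmedian(P[180:220,150:200].reshape(-1,3),0))
b=(abs(hsv[...,0]-118)<15)&(hsv[...,1]>110)&(P[...,2]>.044); q=P[b]; 
h=cv2.convexHull((q[:,:2]*1000).astype(np.float32)); print(cv2.approxPolyDP(h,4,True)[:,0].round(1), np.percentile(q[:,2],[5,50,95]))
E
```

```text
dish 0.0376 [ 489.1 -229.2] 43.9 [86.7 86.9] gap -35.6 -184.7
dish 0.0376 [ 489.1 -228.9] 43.9 [86.7 86.9] gap -35.5 -184.4
small 0.0267 [ 482.  -362.4] 31.9 [62.4 62.9] gap -25.9 -317.8
small 0.0267 [ 482.1 -362.1] 31.9 [62.4 62.9] gap -25.9 -317.5
big 0.2491 [ 424.1 -249.1] 13.5 [26.  30.3] gap -97.5 -212.6
big 0.2491 [ 422.4 -248.9] 13.5 [26.  30.3] gap -99.2 -212.6
candle [ 0.49166489 -0.2347272   0.03907998] 690
floor [ 0.29738085 -0.17943599 -0.00100589]
[[ 474.9 -316.7]
 [ 494.6 -308.4]
 [ 491.1  -95.4]
 [ 399.3    9.9]
 [ 385.7 -102.4]
 [ 400.4 -235.5]] [0.0475528  0.04959437 0.3056321 ]
```

```bash
python3 -m jog '[0,0,0.4,0,0,0, 0,0,0.9,0,0,0, 0,0,1,0,0,0]'; python3 -m jog '[0,0,0.4,0,0,0, 0,0,0.8,0,0,0, 0,0,0.98,0,0,0, 0,0,1,0,0,0, 0,0,1,0,0,0, 0,0,1,0,0,0]'; python3 -m jog '[0.03,0,0,0,0,0, 0.07,0,0,0,0,0, 0.11,0,0,0,0,0, 0.15,0,0,0,0,0, 0.19,0,0,0,0,0, 0.23,0,0,0,0,0, 0.26,0,0,0,0,0, 0.28,0,0,0,0,0]'
```

```text
time: 1.65
tool_pos: [0.44, -0.2696, 0.1033]
tool_rot: [-0.003, 0.931, 0.364, -0.002]
contact_force: [0.0, -0.5, 0.2]
gripper_width: 0.525
grasp_force: 0.0
time: 2.4
tool_pos: [0.4441, -0.2716, 0.0092]
tool_rot: [0.001, 0.931, 0.365, 0.001]
contact_force: [-0.1, -0.7, -0.4]
gripper_width: 0.524
grasp_force: 0.0
time: 3.4
tool_pos: [0.4635, -0.2515, 0.0073]
tool_rot: [-0.0, 0.931, 0.365, -0.0]
contact_force: [-0.7, -0.6, 0.6]
gripper_width: 0.525
grasp_force: 0.9
```

```bash
cat >> h.py <<'E'
O=np.array([547.5,-50.4]);ex=np.array([.9921,-.1253]);ey=np.array([.1253,.9921])
def dish(near,name="wrist",png=None):
    im,P,T,s=cloud(name); hsv=cv2.cvtColor(im,cv2.COLOR_BGR2HSV).astype(int)
    if png: cv2.imwrite(png,im)
    w=np.array(near)*1e-3
    m=(abs(hsv[...,0]-65)<25)&(hsv[...,1]>70)&(P[...,2]>.034)&(P[...,2]<.041)&(np.hypot(P[...,0]-w[0],P[...,1]-w[1])<.065)
    h=(P[m][:,:2]*1000).astype(np.float32); c,r=cv2.minEnclosingCircle(h); el=cv2.fitEllipse(cv2.convexHull(h))
    R3=rot(s["tool_rot"]); t=np.array(s["tool_pos"])*1000
    for n,cc in(("enc",c),("ell",el[0])):
        v=np.array(cc)-O; dl=R3.T@np.array([*(np.array(cc)-t[:2]),0]); print(n,len(h),np.round(cc,1),round(r,1),np.round(el[1],1),"gap",round(v@ex,1),round(v@ey,1),"tool",dl[:2].round(1))
    q=P[(P[...,2]>.0385)&(P[...,2]<.043)&(np.hypot(P[...,0]-c[0]/1e3,P[...,1]-c[1]/1e3)<.035)&(hsv[...,1]<70)]
    print("candle",np.median(q,0).round(4),len(q)); v=t[:2]-O; print("tcp",t.round(1),"gap",round(v@ex,1),round(v@ey,1))
    return im,P,T,s
E
python3 -c "
from h import *
dish((497,-220),png='pics/w2.png'); dish((497,-220),'scene')"
```

```text
enc 7197 [ 493.4 -221.5] 52.0 [ 88.  104.5] gap -32.2 -176.5 tool [42.3 -1.7]
ell 7197 [ 495.2 -222.5] 52.0 [ 88.  104.5] gap -30.3 -177.3 tool [43.   0.2]
candle [ 0.5038 -0.2233  0.039 ] 3958
tcp [ 463.5 -251.5    7.3] gap -58.1 -210.0
enc 138 [ 500.8 -216. ] 46.5 [86.4 92. ] gap -25.6 -170.2 tool [51.2 -0.7]
ell 138 [ 502.  -216.7] 46.5 [86.4 92. ] gap -24.3 -170.7 tool [51.7  0.6]
candle [ 0.5066 -0.2218  0.0401] 68
tcp [ 463.7 -251.3    7.3] gap -58.0 -209.9
```

View pics/w2.png

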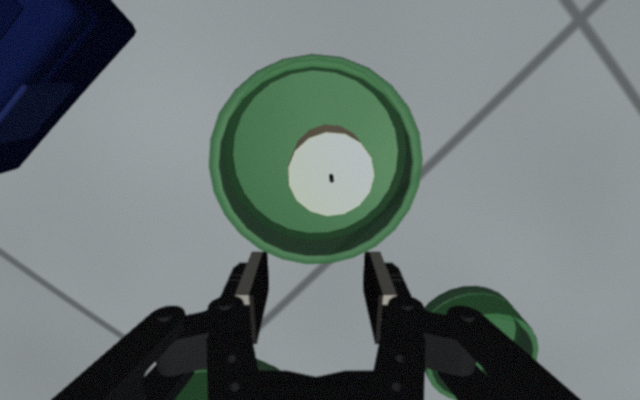

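The dish sits squarely in the V of the two fingers (rim centre at about (315,158), candle clear). I'll carry on with the diagonal push.

```bash
python3 -m jog '[0.03,0,0,0,0,0, 0.08,0,0,0,0,0, 0.13,0,0,0,0,0, 0.18,0,0,0,0,0, 0.23,0,0,0,0,0, 0.28,0,0,0,0,0, 0.32,0,0,0,0,0, 0.35,0,0,0,0,0]'; python3 -m jog '[0.02,0,0,0,0,0, 0.03,0,0,0,0,0, 0.035,0,0,0,0,0, 0.035,0,0,0,0,0]';  python3 -m jog '[-0.1,0,0,0,0,0, -0.25,0,0,0,0,0, -0.25,0,0,0,0,0, -0.25,0,0,0,0,0]'; python3 -m jog '[0,0,-0.3,0,0,0, 0,0,-0.8,0,0,0, 0,0,-1,0,0,0, 0,0,-1,0,0,0]'; python3 -c "
from h import *
dish((526,-190),png='pics/w3.png'); dish((526,-190),'scene'); dish((526,-190),'side')"
```

```text
time: 4.5
tool_pos: [0.4893, -0.2276, 0.0073]
tool_rot: [-0.0, 0.931, 0.365, -0.0]
contact_force: [-1.3, -1.4, 1.6]
gripper_width: 0.526
grasp_force: 0.9
time: 5.0
tool_pos: [0.4917, -0.2254, 0.0073]
tool_rot: [-0.0, 0.931, 0.365, 0.0]
contact_force: [-0.6, -1.3, 0.5]
gripper_width: 0.523
grasp_force: 0.8
time: 5.5
tool_pos: [0.4733, -0.2426, 0.0074]
tool_rot: [0.0, 0.931, 0.364, 0.0]
contact_force: [0.6, -0.0, -0.6]
gripper_width: 0.529
grasp_force: 0.0
time: 6.0
tool_pos: [0.4745, -0.243, 0.1089]
tool_rot: [0.001, 0.931, 0.365, 0.001]
contact_force: [0.7, 0.1, -0.6]
gripper_width: 0.528
grasp_force: 0.0
enc 2571 [ 528.6 -191.8] 43.9 [87.2 87.2] gap -1.0 -142.6 tool [74.5 -0.8]
ell 2571 [ 528.5 -191.8] 43.9 [87.2 87.2] gap -1.1 -142.6 tool [74.5 -0.9]
candle [ 0.5318 -0.1974  0.0391] 1429
tcp [ 474.5 -243.   108.9] gap -48.3 -200.2
enc 146 [ 530.2 -190.4] 45.7 [85.9 89.9] gap 0.4 -141.1 tool [77.   0.6]
ell 146 [ 530.8 -189.9] 45.7 [85.9 89.9] gap 0.9 -140.4 tool [77.8  0.6]
candle [ 0.5324 -0.1954  0.0403] 78
tcp [ 473.3 -242.3  106.9] gap -49.5 -199.6
enc 133 [ 524.8 -190.1] 45.9 [85.  90.8] gap -5.1 -141.4 tool [73.4 -2.4]
ell 133 [ 525.6 -189.4] 45.9 [85.  90.8] gap -4.3 -140.7 tool [74.5 -2.3]
candle [ 0.5295 -0.1949  0.0393] 41
tcp [ 472.5 -241.7  105.6] gap -50.4 -199.2
```

View pics/w3.png

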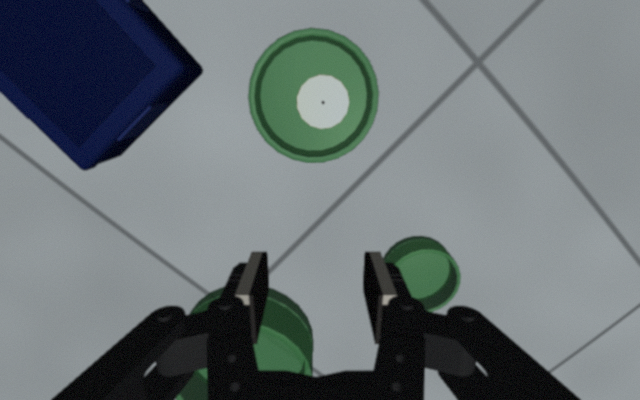

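The dish is on the gap's line at (-1,-142) mm in gap coordinates, with the candle standing. Next I'll turn the tool square to the gap and look at its walls from above.

```bash
python3 -m jog '[0.1,0.1,-0.4,0,0,-0.05, 0.2,0.15,-0.8,0,0,-0.1, 0.3,0.2,-1,0,0,-0.15, 0.4,0.25,-1,0,0,-0.2, 0.43,0.29,-1,0,0,-0.222, 0.43,0.29,-1,0,0,-0.222]'; python3 -m jog '[0.4,0,-0.4,0,0,0, 0.8,0,-0.8,0,0,0, 0.8,0,-0.9,0,0,0, 0.8,0,-0.9,0,0,0, 0.8,0,-0.9,0,0,0, 0.8,0,-0.9,0,0,0]'; python3 - <<'E'
from h import *
im,P,T,s=cloud("wrist"); cv2.imwrite("pics/w4.png",im); np.savez("w4.npz",im=im,P=P,T=T); print(s["tool_pos"],rot(s["tool_rot"]).round(3).tolist())
E
```

```text
time: 6.9
tool_pos: [0.5239, -0.2339, 0.2048]
tool_rot: [-0.002, 0.751, 0.661, -0.001]
contact_force: [0.1, -0.4, -0.3]
gripper_width: 0.528
grasp_force: 0.0
time: 7.65
tool_pos: [0.5339, -0.1556, 0.2951]
tool_rot: [-0.002, 0.751, 0.66, -0.001]
contact_force: [-0.1, -0.4, 1.3]
gripper_width: 0.524
grasp_force: 0.0
[ 0.53386864 -0.15564707  0.29512751] [[0.128, 0.992, -0.003], [0.992, -0.128, 0.001], [0.001, -0.003, -1.0]]
```

View pics/w4.png

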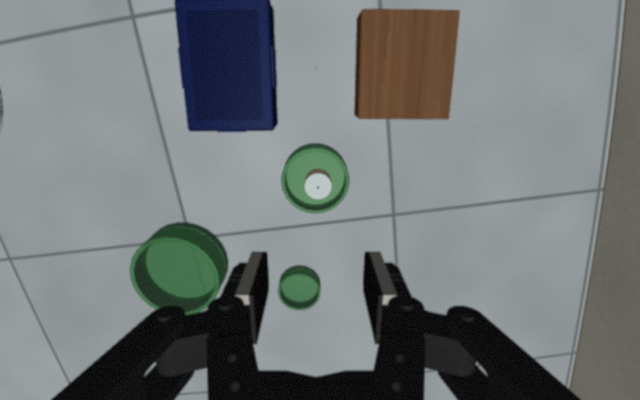

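This view has everything: container at (187–275, 0–130), tea box at (357–460, 10–120), dish at (315,178). I'll fit the gap and the dish in this one frame.

```bash
python3 - <<'E'
from h import *
d=np.load("w4.npz");P=d["P"];hsv=cv2.cvtColor(d["im"],cv2.COLOR_BGR2HSV).astype(int);H,S=hsv[...,0],hsv[...,1]
zok=(P[...,2]>.042)&(P[...,2]<.056)
C={}
for k,m in dict(cont=(abs(H-118)<15)&(S>110),tea=(H<25)&(S>80)).items():
    m=m&zok; m[:, :165]=0; m[150:]=0; q=P[m]*1000; g=np.stack([(q[:,:2]-O)@ex,(q[:,:2]-O)@ey],1)
    r=cv2.minAreaRect(g.astype(np.float32)); print(k,len(g),np.round(r[0],1),np.round(r[1],1),round(r[2],2),np.median(q[:,2]))
    # inner edge line
    y=g[:,1]; ys=[];xs=[]
    for b in np.arange(-60,50,5):
        t=g[(y>=b)&(y<b+5),0]
        if len(t)>5: ys.append(b+2.5); xs.append(t.max() if k=="cont" else t.min())
    p=np.polyfit(ys,xs,1); print(" inner edge x=",p.round(4), "x range",np.round(xs,0)[::3])
m=(abs(H-65)<25)&(S>70)&(P[...,2]>.034)&(P[...,2]<.041); m[:135]=0;m[220:]=0
g=P[m]*1000; c,r=cv2.minEnclosingCircle(g[:,:2].astype(np.float32)); v=np.array(c)-O; print("dish",np.round(c,1),r,"gap",v@ex,v@ey)
E
```

```text
cont 11800 [-102.9   -3.3] [143.1 108.2] 89.4 49.35906500974882
 inner edge x= [ 5.50000e-03 -4.99981e+01] x range [-50. -51. -51. -50. -49. -50. -50. -50.]
tea 10120 [104.1  -1.4] [109.3 118.1] 0.24 48.79789600246931
 inner edge x= [-1.03000e-02  5.02632e+01] x range [51. 50. 51. 51. 51. 50. 50. 50.]
dish [ 528.7 -190.8] 44.05134582519531 gap -1.0816859439086939 -141.69221220184326
```

```bash
python3 -m jog '[-0.5,0,0.4,0,0,0, -1,0.006,0.8,0,0,0, -1,0.006,0.9,0,0,0, -1,0.006,0.9,0,0,0, -1,0.006,0.9,0,0,0]'; python3 -m jog '[0,0,0.5,0,0,0, 0,0,0.9,0,0,0, 0,0,1,0,0,0, 0,0,1,0,0,0]';  python3 -m jog '[0,0,0.3,0,0,0, 0,0,0.7,0,0,0, 0,0,0.9,0,0,0, 0,0,0.96,0,0,0, 0,0,0.96,0,0,0, 0,0,0.96,0,0,0, 0,0,0.96,0,0,0]'; python3 -c "
from h import *
dish((529,-191),png='pics/w5.png')
for i in range(2): dish((529,-191),'scene')"
```

```text
time: 8.32
tool_pos: [0.5236, -0.254, 0.2089]
tool_rot: [0.001, 0.75, 0.661, 0.0]
contact_force: [-0.0, 0.3, 0.9]
gripper_width: 0.524
grasp_force: 0.0
time: 8.82
tool_pos: [0.5235, -0.2542, 0.1086]
tool_rot: [0.001, 0.75, 0.661, 0.0]
contact_force: [0.7, 0.3, 0.0]
gripper_width: 0.53
grasp_force: 0.0
time: 9.7
tool_pos: [0.5235, -0.2549, 0.0126]
tool_rot: [0.001, 0.75, 0.661, 0.0]
contact_force: [-0.2, -1.2, 0.1]
gripper_width: 0.528
grasp_force: 0.0
enc 7390 [ 528.3 -191.9] 44.4 [87.8 88. ] gap -1.3 -142.8 tool [63.1 -3.2]
ell 7390 [ 528.5 -191.8] 44.4 [87.8 88. ] gap -1.1 -142.7 tool [63.2 -3. ]
candle [ 0.5314 -0.1974  0.039 ] 3894
tcp [ 523.5 -254.9   12.6] gap 1.8 -205.9
enc 141 [ 529.9 -190.8] 46.0 [85.6 90.4] gap 0.2 -141.5 tool [64.3 -1.5]
ell 141 [ 529.9 -190.2] 46.0 [85.6 90.4] gap 0.1 -140.9 tool [64.9 -1.6]
candle [ 0.5328 -0.1971  0.0401] 73
tcp [ 523.3 -254.8   12.3] gap 1.6 -205.8
enc 146 [ 530. -190.] 45.9 [87.  90.4] gap 0.1 -140.7 tool [65.  -1.3]
ell 146 [ 530.5 -190.1] 45.9 [87.  90.4] gap 0.6 -140.7 tool [65.  -0.8]
candle [ 0.5322 -0.195   0.0401] 72
tcp [ 523.1 -254.7   12. ] gap 1.4 -205.7
```

```bash
python3 -m jog '[0.03,-0.012,0.05,0,0,0, 0.07,-0.012,0.05,0,0,0, 0.11,-0.012,0.05,0,0,0, 0.16,-0.012,0.05,0,0,0, 0.21,-0.012,0.05,0,0,0, 0.26,-0.012,0.05,0,0,0, 0.31,-0.012,0.05,0,0,0, 0.35,-0.012,0.05,0,0,0]';python3 -m jog '[0.02,0,0,0,0,0, 0.02,0,0,0,0,0]'; python3 - <<'E'
from h import *
im,P,T,s=dish((532,-166),png='pics/w5.png')
dish((532,-166),'scene')
print(rot(s["tool_rot"])[:2,0])
E
```

```text
time: 10.85
tool_pos: [0.526, -0.2192, 0.0063]
tool_rot: [0.0, 0.75, 0.661, -0.0]
contact_force: [-0.3, -1.5, -0.5]
gripper_width: 0.531
grasp_force: 0.6
time: 11.1
tool_pos: [0.5263, -0.2173, 0.0064]
tool_rot: [-0.0, 0.75, 0.661, 0.0]
contact_force: [-0.8, -0.1, -0.1]
gripper_width: 0.524
grasp_force: 0.1
enc 7338 [ 535.  -175.2] 51.2 [ 89.1 103.1] gap 3.2 -125.4 tool [42.9  3.4]
ell 7338 [ 532.8 -174.9] 51.2 [ 89.1 103.1] gap 1.0 -125.4 tool [42.8  1.1]
candle [ 0.5361 -0.1735  0.039 ] 3941
tcp [ 526.3 -217.3    6.4] gap -0.2 -168.2
enc 156 [ 534.9 -169.7] 48.5 [85.9 94.4] gap 2.5 -119.9 tool [48.3  2.6]
ell 156 [ 535.  -167.6] 48.5 [85.9 94.4] gap 2.2 -117.9 tool [50.4  2.4]
candle [ 0.5388 -0.1704  0.0402] 62
tcp [ 526.2 -217.3    6.3] gap -0.2 -168.3
[0.12606616 0.99202177]
```

View pics/w5.png

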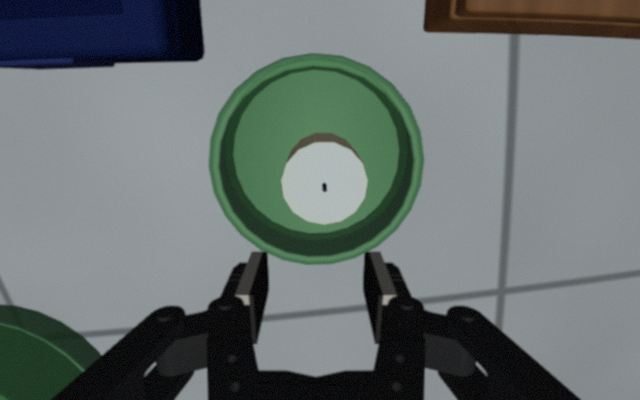

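The dish sits centred in the fingers (rim columns 210–423), just short of the gap mouth (container edge at column 203, tea box edge at 425). Before going in I'll compare lateral positions at these edges.

```bash
python3 - <<'E'
from h import *
im,P,T,s=cloud("wrist"); hsv=cv2.cvtColor(im,cv2.COLOR_BGR2HSV).astype(int);H,S=hsv[...,0],hsv[...,1]
t=np.array(s["tool_pos"]); L=(P-t)@rot(s["tool_rot"])*1000
z=(P[...,2]>.043)&(P[...,2]<.056)
a=L[:60][((abs(H-118)<15)&(S>110)&z)[:60]]; b=L[:60][((H<25)&(S>80)&z)[:60]]
for x0 in range(80,112,4):
    A=a[(a[:,0]>=x0)&(a[:,0]<x0+4)];B=b[(b[:,0]>=x0)&(b[:,0]<x0+4)]
    print(x0,A[:,1].max().round(1) if len(A) else None,B[:,1].min().round(1) if len(B) else None)
m=(abs(H-65)<25)&(S>70)&(P[...,2]>.034)&(P[...,2]<.041); m[240:]=0; g=L[m]
for x0 in (36,44,52,60,68): q=g[(g[:,0]>=x0)&(g[:,0]<x0+8),1]; print("dish",x0,q.min(),q.max())
E
```

```text
80 None None
84 None None
88 None None
92 -50.0 None
96 -49.4 None
100 -49.4 None
104 -49.2 50.6
108 -49.6 50.0
dish 36 -42.09509895603543 44.61152681635645
dish 44 -42.77338816849223 44.94510654179775
dish 52 -42.25296339938347 44.92960408891382
dish 60 -41.33881975173012 43.37237656258219
dish 68 -38.17118768611229 40.215524171578856
```

```bash
python3 -m jog '[0.04,-0.005,0,0,0,0, 0.09,-0.005,0,0,0,0, 0.14,-0.005,0,0,0,0, 0.19,-0.005,0,0,0,0, 0.24,-0.005,0,0,0,0, 0.29,-0.005,0,0,0,0, 0.34,-0.005,0,0,0,0, 0.39,-0.005,0,0,0,0]';python3 -m jog '[0.05,0,0,0,0,0, 0.10,0,0,0,0,0, 0.15,0,0,0,0,0, 0.2,0,0,0,0,0, 0.25,0,0,0,0,0, 0.3,0,0,0,0,0, 0.34,0,0,0,0,0, 0.36,0,0,0,0,0]'; python3 - <<'E'
from h import *
dish((545,-93),png='pics/w6.png')
im,P,T,s=dish((545,-93),'scene')
print(rot(s["tool_rot"])[:2,0],s["contact_force"])
E
```

```text
time: 12.25
tool_pos: [0.5306, -0.1785, 0.0063]
tool_rot: [0.0, 0.75, 0.661, -0.0]
contact_force: [0.1, -1.8, 0.3]
gripper_width: 0.528
grasp_force: 0.8
time: 13.25
tool_pos: [0.5352, -0.1429, 0.0063]
tool_rot: [0.0, 0.75, 0.661, -0.0]
contact_force: [-0.0, -2.2, 0.3]
gripper_width: 0.528
grasp_force: 0.9
enc 7385 [541.4 -96.3] 46.4 [88.4 89.4] gap -0.3 -46.3 tool [47.   0.3]
ell 7385 [542.4 -94.8] 46.4 [88.4 89.4] gap 0.5 -44.7 tool [48.5  1.1]
candle [ 0.5453 -0.0996  0.039 ] 3810
tcp [ 535.2 -142.9    6.3] gap -0.7 -93.3
enc 172 [543.3 -93.1] 46.0 [88.3 90.6] gap 1.2 -42.9 tool [50.2  1.8]
ell 172 [543.5 -92.8] 46.0 [88.3 90.6] gap 1.4 -42.5 tool [50.6  2. ]
candle [ 0.5472 -0.0966  0.0402] 73
tcp [ 535.2 -142.7    6.3] gap -0.7 -93.1
[0.1260308 0.9920263] [-0.15338714 -0.98140196  0.87377488]
```

View pics/w6.png

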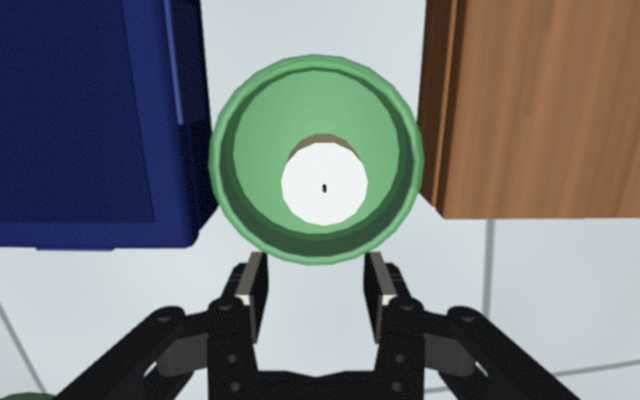

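The dish is in the gap with clearance on both sides (rim columns 210–423), the candle hasn't moved and the forces are low. I'll push on.

```bash
python3 -m jog '[0.04,0,0,0,0,0, 0.09,0,0,0,0,0, 0.14,0,0,0,0,0, 0.19,0,0,0,0,0, 0.24,0,0,0,0,0, 0.29,0,0,0,0,0, 0.34,0,0,0,0,0, 0.39,0,0,0,0,0]';python3 -m jog '[0.05,0,0,0,0,0, 0.10,0,0,0,0,0, 0.15,0,0,0,0,0, 0.2,0,0,0,0,0, 0.25,0,0,0,0,0, 0.3,0,0,0,0,0, 0.34,0,0,0,0,0, 0.36,0,0,0,0,0]'; python3 - <<'E'
from h import *
dish((555,-18),png='pics/w7.png')
im,P,T,s=dish((555,-18),'scene')
print(rot(s["tool_rot"])[:2,0],s["contact_force"])
E
```

```text
time: 14.35
tool_pos: [0.5401, -0.104, 0.0063]
tool_rot: [-0.0, 0.75, 0.661, -0.0]
contact_force: [-0.3, -2.4, 0.3]
gripper_width: 0.528
grasp_force: 0.9
time: 15.35
tool_pos: [0.5446, -0.0684, 0.0063]
tool_rot: [-0.0, 0.75, 0.661, -0.0]
contact_force: [-0.3, -2.1, 2.0]
gripper_width: 0.525
grasp_force: 0.9
enc 7400 [550.9 -21.4] 46.0 [88.2 89. ] gap -0.2 29.2 tool [47.4  0.3]
ell 7400 [551.8 -20.1] 46.0 [88.2 89. ] gap 0.5 30.6 tool [48.8  1.1]
candle [ 0.5546 -0.0252  0.0391] 3836
tcp [544.6 -68.4   6.3] gap -0.6 -18.2
enc 181 [551.9 -19.2] 46.6 [86.8 92.3] gap 0.5 31.5 tool [49.6  1.1]
ell 181 [552.7 -19. ] 46.6 [86.8 92.3] gap 1.2 31.8 tool [49.9  1.8]
candle [ 0.5547 -0.022   0.0399] 81
tcp [544.6 -68.3   6.3] gap -0.6 -18.1
[0.12606877 0.99202147] [-0.14047016 -0.95040157  0.86186709]
```

View pics/w7.png

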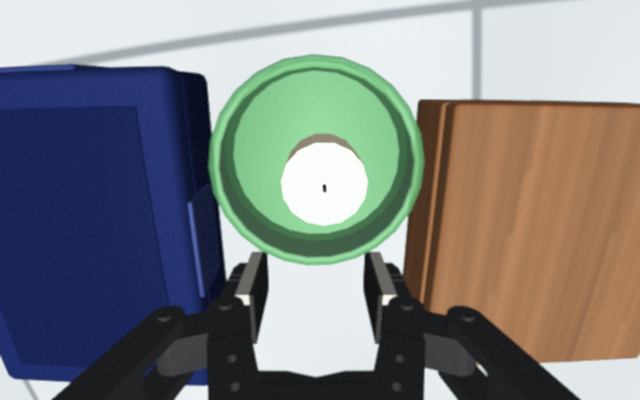

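The dish is passing the middle of the gap, centred, and the fingers are clear of both walls. On to the exit.

```bash
python3 -m jog '[0.04,0,0,0,0,0, 0.09,0,0,0,0,0, 0.14,0,0,0,0,0, 0.19,0,0,0,0,0, 0.24,0,0,0,0,0, 0.29,0,0,0,0,0, 0.34,0,0,0,0,0, 0.39,0,0,0,0,0]';python3 -m jog '[0.05,0,0,0,0,0, 0.10,0,0,0,0,0, 0.15,0,0,0,0,0, 0.2,0,0,0,0,0, 0.25,0,0,0,0,0, 0.3,0,0,0,0,0, 0.35,0,0,0,0,0, 0.4,0,0,0,0,0]'; python3 -m jog '[0.05,0,0,0,0,0, 0.10,0,0,0,0,0, 0.15,0,0,0,0,0, 0.2,0,0,0,0,0, 0.23,0,0,0,0,0, 0.25,0,0,0,0,0, 0.26,0,0,0,0,0, 0.26,0,0,0,0,0]'; python3 - <<'E'
from h import *
dish((565,87))
im,P,T,s=dish((565,87),'scene')
print(rot(s["tool_rot"])[:2,0],s["contact_force"])
E
```

```text
time: 16.45
tool_pos: [0.5496, -0.0297, 0.0063]
tool_rot: [0.0, 0.75, 0.661, 0.0]
contact_force: [-0.2, -1.2, 1.3]
gripper_width: 0.532
grasp_force: 0.9
time: 17.45
tool_pos: [0.5546, 0.01, 0.0063]
tool_rot: [0.0, 0.75, 0.661, -0.0]
contact_force: [-1.0, -2.3, 0.3]
gripper_width: 0.527
grasp_force: 0.9
time: 18.45
tool_pos: [0.5578, 0.0356, 0.0063]
tool_rot: [-0.0, 0.75, 0.661, 0.0]
contact_force: [-0.0, -1.6, 0.7]
gripper_width: 0.524
grasp_force: 0.6
enc 7312 [561.7  77.5] 51.7 [ 88.6 102.9] gap -2.0 128.6 tool [42.  -1.5]
ell 7312 [564.4  77.9] 51.7 [ 88.6 102.9] gap 0.7 129.4 tool [42.8  1.2]
candle [0.5678 0.0792 0.0391] 3840
tcp [557.8  35.6   6.3] gap -0.5 86.6
enc 178 [565.7  84.4] 44.9 [85.8 88.6] gap 1.2 136.0 tool [49.5  1.7]
ell 178 [566.   84.5] 44.9 [85.8 88.6] gap 1.4 136.2 tool [49.6  1.9]
candle [0.5673 0.0771 0.0407] 109
tcp [557.8  35.6   6.3] gap -0.5 86.6
[0.12633323 0.99198782] [-0.18376239 -1.29903727  0.57470958]
```

```bash
python3 -m jog '[-0.05,0,0,0,0,0, -0.12,0,0,0,0,0, -0.2,0,0,0,0,0, -0.2,0,0,0,0,0]'; python3 -m jog '[0,0,-0.2,0,0,0, 0,0,-0.6,0,0,0, 0,0,-1,0,0,0]'; python3 -m jog '[0,0,-0.5,0,0,0, 0,0,-0.9,0,0,0, 0,0,-1,0,0,0, 0,0,-1,0,0,0, 0,0,-1,0,0,0]'; python3 - <<'E'
from h import *
dish((565,85),png='pics/w8.png')
dish((565,85),'scene',png='pics/s8.png')
for n in("spoon","dip"):pass
E
```

```text
time: 19.05
tool_pos: [0.5552, 0.015, 0.0063]
tool_rot: [-0.0, 0.751, 0.661, -0.0]
contact_force: [0.1, -0.5, 0.3]
gripper_width: 0.528
grasp_force: 0.0
time: 19.42
tool_pos: [0.5555, 0.0158, 0.1088]
tool_rot: [0.0, 0.75, 0.661, 0.0]
contact_force: [0.6, -0.9, -0.1]
gripper_width: 0.525
grasp_force: 0.0
time: 20.05
tool_pos: [0.5541, 0.0158, 0.2041]
tool_rot: [-0.001, 0.75, 0.661, -0.001]
contact_force: [-0.4, -0.4, -0.3]
gripper_width: 0.528
grasp_force: 0.0
enc 1219 [565.1  84.2] 43.7 [86.7 87. ] gap 0.6 135.8 tool [69.3  2.3]
ell 1219 [565.1  84.3] 43.7 [86.7 87. ] gap 0.5 135.8 tool [69.3  2.2]
candle [0.5683 0.0785 0.0391] 684
tcp [554.1  15.8 204.1] gap -1.7 66.5
enc 169 [566.   85.5] 44.0 [85.1 87.2] gap 1.3 137.1 tool [70.7  3. ]
ell 169 [566.5  85.2] 44.0 [85.1 87.2] gap 1.9 136.9 tool [70.4  3.6]
candle [0.5668 0.079  0.0405] 117
tcp [554.1  15.8 203.9] gap -1.8 66.5
```

View pics/s8.png

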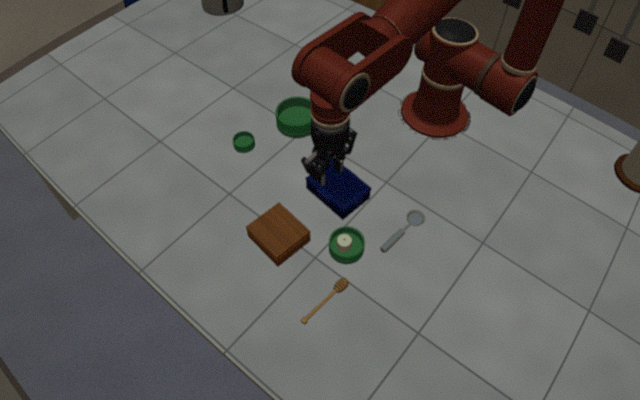

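The dish is at (347,245), out on the left in line with the gap with its candle standing. The spoon, dipper, boxes and decoys are where they were, and the arm is clear of everything.

```bash
python3 -c "
from plant import manip
print(manip.job_done())"
```

```text
the job is handed in; nothing more can be done
None
```

I slid the dish through the gap and handed the job in at about 20 s; its near edge is about 16 mm past the container, within about 1–2 mm of the gap's line, with the candle standing and the spoon and dipper unmoved.

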